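# Seat a bare cell pack against the contacts in the tester drawer

## Task

Pull the battery tester's drawer open by its handle, slide the cell pack that lies in the drawer's front channel gently along to the left until it holds the sprung contact plate clearly pressed in, then push the drawer fully shut with the pack still on the contacts. The cells are bare: never press on the pack with more than 15 N and do not lift it out of its channel. Leave the jar and the screwdriver beside it where they are.

Things in the scene. Friction and masses are not known exactly. Their poses are not given: they have to be found in the camera images.
- tester: Low grey bench instrument, fixed, 260 deep (x) x 360 wide (y) x 85 mm high, with one black-fronted drawer across its front. Origin: centre of its underside on the desk; its own -x is the front (towards the robot), +y its left as seen from the robot's side. The top is closed, a multimeter lies on its rear part, rising 40 mm above it
- tester_drawer0 (a joint): How far the drawer is pulled out, in m: 0 shut, at most 0.18; it slides along the tester's own -x and stays where it is left (friction about 1 N). Pulled out 0.12 or more, the front channel lies open from above. The drawer's floor is 22 mm above the desk, its side rims 63 mm, its front panel's upper edge 71 mm
- channel (a point): Middle of the front channel, on the drawer's floor. The channel runs along the tester's y over the drawer's inside width of 318 mm and is 78 mm wide (tester x), between the drawer's front wall and a rib 22 mm high. A black contact housing, 40 mm long and 34 mm high, fills its left (+y) end. A shorter spare pack lies behind the rib: ignore it. Moves with the drawer
- tester_drawer0_handle (a point): Middle of the drawer's steel bar handle: a horizontal bar 11 mm thick, 120 mm long along the tester's y, 47 mm above the desk, its axis 35 mm in front of the drawer's front face (so 29 mm free behind the bar), held by two thin posts 51 mm either side of the middle. Moves with the drawer
- pack: The pack to slide: grey cylindrical cells in two layers, with flat black end holders, 64 wide (its x) x 100 long (its y) x 37 mm high, 0.3 to 0.6 kg, a loose block lying in the front channel with about 7 mm play on each side. Origin: centre of its underside; axes nearly those of the tester. The channel to its right (-y) is empty for at least 80 mm. Sliding it takes about 2 to 6 N
- pack_end (a point): Centre of the pack's left (+y) end face, 18 mm above its underside: this face must press on the contact plate. It starts 25 to 80 mm short of it
- plate_face (a point): Centre of the face of the sprung contact plate, an upright brass plate 56 wide (x) x 28 mm high x 4 mm thick in front of the contact housing at the left end of the channel; the face looks to the tester's -y. Moves with the plate and drawer
- contact_plate (a joint): How far the plate is pressed in to the tester's +y, in m: 0 free, 0.012 at its hard stop. Its spring is 0.4 N per mm, so it yields to a gentle push; when let go, the pack's own friction keeps it there or lets it come back to no less than about 2 mm, if it was pressed in 5 mm or more
- jar: Bystander: clear screw jar, 56 mm diameter, 70 mm high, standing to the right of the drawer's path. Origin: centre of its underside
- screwdriver: Bystander: black-handled screwdriver 180 mm long, lying to the left of the drawer's path. Origin: under its middle, its own x along the shaft

How it is judged:
By the outcome, as a careful person would: the job done as asked, in the order asked, and still so for the second after the job is handed in, with the robot touching nothing.
It also fails if it takes over 67 s, if anything falls off the work surface, if the arm or the gripper's body presses on something with over 40 N, if the wrist force passes 120 N, or if a joint passes its speed limit or range.

## Robot

A 6-joint arm with a two-finger parallel gripper is mounted at the origin on the work surface. World frame = base frame: x ahead of the robot, y to its left, z up, the work surface at z = 0. Lengths are in m, angles in rad, forces in N, time in s.
With the tool pointing down it reaches from about 0.225 to 0.875 m from the base axis. Payload 3.4 kg.
Tool frame: the origin (TCP) lies where the fingers leave the gripper's body, on its centre line; the fingertips stand 73 mm ahead of it and the grasp point (between the pads) lies 54 mm ahead of it (manip.pinch_z is the distance from the TCP to the grasp point, in m); z points along the fingers, y is the line along which they close (so a half turn about z gives the same grasp; the last joint's range is limited). The gripper opens to 85 mm and grips with 20 to 120 N. Pads are 22 mm wide; open, the fingers measure 114 mm over their backs; the gripper's body (76 mm by 85 mm) begins 54 mm behind the grasp point. The pads swing forward as they close: fully open they stand 13 mm farther back than shut.
Start: joints at [1.045, 0.276, 1.505, -0, 1.361, -0.121], TCP at [0.226, 0.529, 0.304] pointing down, gripper open.
Joint ranges: [-2.89, 2.89], [-0.75, 2.08], [0.22, 2.7], [-1.18, 4.32], [0.11, 2.71], [-2.7, 2.7]. Speed limits (rad/s): [2.57, 2.57, 3.14, 3.14, 3.14, 3.14].

## Interface

Orientations are given as a unit quaternion [w, x, y, z].
In Python, from rig import readout, imaging, manip gives the robot as it stands. The module is installed in compiled form; this text tells all that it offers.
- The arm moves only by the tool servo_tool, never from a script. Its argument "moves" is a list of rows, each an object with "dp": the shift along the tool's x, y, z in units of 0.2 m (1.0 is 0.2 m), a list of three; "delta_rot": the turn, a rotation vector about the tool's x, y, z in units of 0.1 rad (1.0 is 0.1 rad), a list of three; "fingers": the opening, from 0 (shut) to 1 (fully open). In form: [{"dp": [dx, dy, dz], "delta_rot": [wx, wy, wz], "fingers": fingers}, ...]. A call has 1 to 5 rows; each row shifts and turns the commanded pose from where the row before left it, along the tool's axes as they then stand; what a row does not reach is not made up. A row lasts 1/10 s, in which the tool goes at most 50 mm and 8.59 degrees, less where a joint would pass 70% of its speed; a pose out of reach is approached as far as the arm can. A call with a number of a shift or a turn outside -1 to 1 is refused whole. A call with a gripper value outside its range is refused whole. The fingers move at their own pace and stop on an object; "force" is the grip in N (left out, the last holds). Time passes only in rows, so rows that do not move let the fingers close. It gives the time, the measured TCP pose, the force, the opening and the grip force at its end, in the units of the state.
- readout.get_state(): the state, without advancing time (a new reading comes with each control period).
- imaging.get_image(name): name is "scene" or "top" or "wrist"; returns (picture, depth): 400x640x3 uint8, red, green, blue; 400x640 float32, m along the optical axis (not along the pixel's ray), 0 where there is no reading.
- imaging.calibration(name): a dict with "intrinsics" (3x3 intrinsics, pixels), "R" (3x3) and "t" (3): a world point X has camera coordinates R X + t; the wrist camera has in their place "hand_eye" (4x4, takes a point from camera to tool coordinates, whose origin is the TCP and whose axes are the flange's). Camera axes: x right, y down, z forward; pixel columns grow to the right and rows downward; lengths in m; the calibration is good to about 2 mm. The wrist camera is an equidistant fisheye: a pixel r from the principal point sees the ray r / f radians off the axis. A picture is of the moment at which its call begins: read the wrist's pose just before it. calibration takes no time and is no camera call.
- manip.sign_off(): hands the job in; it is judged then, once.
The state is a dict: "clock": time; "qpos": joint angles; "qd": joint speeds; "effort": joint torques, N m; "position": TCP position; "ee_rot": TCP orientation; "contact_force": force on the tool from outside, world axes, zero at the start; "moment": the same for the moment, N m; "width": finger opening in m; "gripper_force": force on a finger pad.
Only numpy, scipy, OpenCV 4.12 (cv2) and the standard library are available. Lean on these libraries where they do the work, as an engineer would, in place of code of your own. Each camera call takes 0.05 s, during which the arm holds its last target. There are 200 camera calls.

## Working session

There is one attempt and no reset: what is moved stays moved. The work goes in short steps, Python scripts to look and compute and a tool call to move; the robot and the scene stay as the last step left them, time stands still between calls to the robot, and variables do not carry over. Pictures are saved under pics/ and viewed, at most 10 in all, crops included, and the job is handed in when it is done.

Besides the shell and the picture viewer there is one more tool, called after ">>>" as name([rows], argument=value, ...), one row to a line, values as JSON. servo_tool: Moves the arm, as the interface text tells. Its arguments: {"type":"object","properties":{"moves":{"type":"array"},"force":{"type":"number"}},"required":["moves"]}

```bash
mkdir -p pics; python3 - <<'E'
from rig import readout, imaging, manip
import cv2,numpy as np
s=readout.get_state();print({k:np.round(v,3) for k,v in s.items()})
for n in("scene","top"):
    im,d=imaging.get_image(n);cv2.imwrite(f"pics/{n}0.png",im[:,:,::-1]);np.save(f"{n}0.npy",d)
    c=imaging.calibration(n);print(n,{k:np.round(v,4).tolist() for k,v in c.items()},(d>0).mean())
print(imaging.calibration("wrist"))
E
```

```text
{'clock': np.float64(0.0), 'qpos': array([ 1.045,  0.277,  1.506,  0.   ,  1.361, -0.121]), 'qd': array([-0.001, -0.   ,  0.001, -0.001,  0.   , -0.002]), 'effort': array([ 1.0000e-03, -4.1678e+01, -2.4581e+01, -0.0000e+00,  1.1000e-02,
       -0.0000e+00]), 'position': array([0.226, 0.528, 0.303]), 'ee_rot': array([-0.   ,  0.201,  0.98 , -0.001]), 'contact_force': array([-0.312, -0.274, -0.576]), 'moment': array([-0.01 , -0.023,  0.02 ]), 'gripper_force': np.float64(0.0), 'width': np.float64(0.085)}
scene {'intrinsics': [[454.6158, 0.0, 326.0487], [0.0, 454.6158, 195.5103], [0.0, 0.0, 1.0]], 'R': [[-0.6604, 0.7508, -0.0124], [0.4402, 0.3738, -0.8164], [-0.6083, -0.5446, -0.5774]], 't': [0.403, -0.2504, 1.5475]} 0.99609375
top {'intrinsics': [[386.5706, 0.0, 314.6811], [0.0, 386.5706, 201.9229], [0.0, 0.0, 1.0]], 'R': [[-0.018, -0.9998, 0.0023], [-0.9967, 0.0177, -0.079], [0.079, -0.0037, -0.9969]], 't': [0.0477, 0.7054, 1.0666]} 0.9960390625
{'intrinsics': array([[309.70691629,   0.        , 315.7048218 ],
       [  0.        , 309.70691629, 200.07590888],
       [  0.        ,   0.        ,   1.        ]]), 'hand_eye': array([[ 1.71295701e-03, -9.45711533e-01, -3.25002711e-01,
         8.36464019e-02],
       [ 9.99997695e-01,  1.19936186e-03,  1.78060892e-03,
         2.13472434e-04],
       [-1.29414654e-03, -3.25005012e-01,  9.45711408e-01,
        -6.97770944e-02],
       [ 0.00000000e+00,  0.00000000e+00,  0.00000000e+00,
         1.00000000e+00]])}
```

View pics/scene0.png

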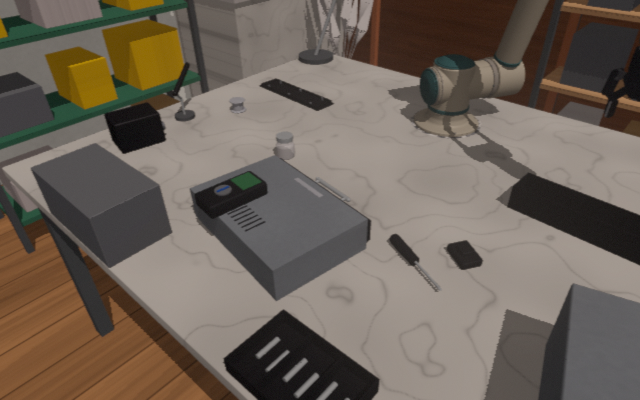

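View pics/top0.png

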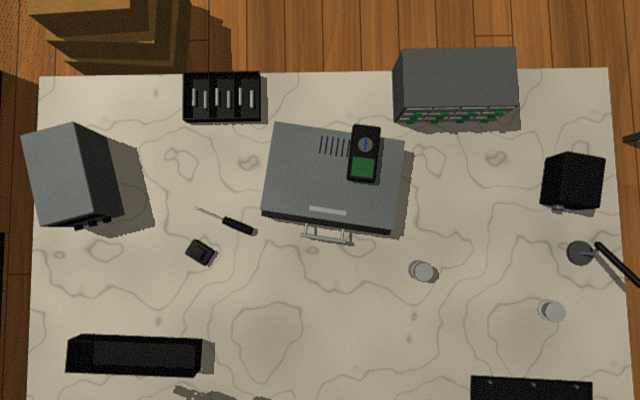

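The top view shows the tester at columns 262-405, rows 122-235, with the handle near (327,237), the jar at (422,271) and the screwdriver at (237,226). The scene view agrees: the drawer is shut and the handle side faces the robot.

```bash
cat > h.py <<'E'
import numpy as np,cv2
from rig import readout,imaging,manip
from scipy.spatial.transform import Rotation as Ro
def cloud(n,d):
    c=imaging.calibration(n);K=c["intrinsics"];v,u=np.mgrid[:400,:640]
    p=np.stack([(u-K[0,2])/K[0,0]*d,(v-K[1,2])/K[1,1]*d,d],-1)
    return (p-c["t"])@np.asarray(c["R"])   # R^T(p-t)
def ray(n,uv,z):
    c=imaging.calibration(n);K=c["intrinsics"];R=np.asarray(c["R"])
    o=-R.T@c["t"];d=R.T@np.linalg.solve(K,[uv[0],uv[1],1]);return o+d*(z-o[2])/d[2]
def quat(q): return Ro.from_quat(np.roll(q,-1))
E
python3 - <<'E'
from h import *
for n in("top","scene"):
    d=np.load(n+"0.npy");P=cloud(n,d)
    m=(P[...,2]>.07)&(P[...,2]<.15)
    # tester: component containing a known top pixel
    seed={"top":(300,190),"scene":(290,220)}[n]
    k,l=cv2.connectedComponents(m.astype(np.uint8));M=l==l[seed[1],seed[0]]
    Q=P[M];print(n,M.sum(),np.percentile(Q[:,2],[5,50,95]).round(4))
    r=cv2.minAreaRect((Q[:,:2]*1000).astype(np.float32));print(r,cv2.boxPoints(r).round(0).tolist())
    if n=="top":
        sub=P[222:245,295:360]; mm=(sub[...,2]>.03)&(sub[...,2]<.06)
        print("handle pts",mm.sum(),np.median(sub[mm],0).round(3),sub[mm][:,2].mean())
print("handle ray",ray("top",(327.5,240),.047),ray("top",(327.5,237),.047))
im=cv2.imread("pics/top0.png");cv2.imwrite("pics/c0.png",cv2.resize(im[190:290,180:450],None,fx=2.9,fy=2.9,interpolation=cv2.INTER_CUBIC))
print("jar",P.shape);P=cloud("top",np.load("top0.npy"))
for nm,(u0,u1,v0,v1) in dict(jar=(405,440,255,290),sd=(190,262,200,240)).items():
    s=P[v0:v1,u0:u1].reshape(-1,3);s=s[s[:,2]>(.05 if nm=="jar" else .012)];print(nm,s.mean(0).round(3),s.min(0).round(3),s.max(0).round(3))
E
```

```text
top 12965 [0.0763 0.0862 0.1207]
((777.7679443359375, -14.270248413085938), (360.58319091796875, 278.9927673339844), 80.48995971679688) [[610.0, -169.0], [886.0, -215.0], [945.0, 140.0], [670.0, 187.0]]
handle pts 259 [0.61  0.014 0.052] 0.051722929094912724
scene 11438 [0.0789 0.0857 0.1199]
((774.9986572265625, -12.981155395507812), (366.7076416015625, 280.8529357910156), 80.75262451171875) [[607.0, -171.0], [884.0, -217.0], [943.0, 145.0], [666.0, 191.0]]
handle ray [0.59854789 0.001689   0.047     ] [0.60679353 0.00151921 0.047     ]
jar (400, 640, 3)
jar [ 0.513 -0.246  0.087] [ 0.487 -0.278  0.05 ] [0.62  0.039 1.119]
sd [0.652 0.259 0.063] [0.608 0.039 0.012] [0.709 0.38  1.119]
```

View pics/c0.png

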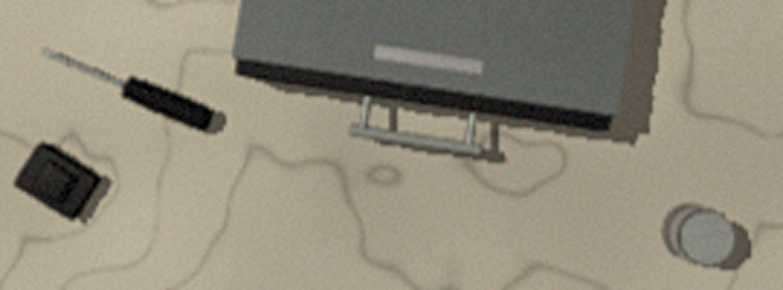

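The crop shows the bar handle clearly: its ends are at about (352,131) and (481,150) in the crop, which is (301.4,235.2) and (345.9,241.7) in the full top view. The tester is turned by about -9.6°.

```bash
cat >> h.py <<'E'
YAW=np.deg2rad(-9.5)
def tgt_R(yaw=YAW): # tool y along tester +x, z down, x along tester +y
    ex=np.array([np.cos(yaw),np.sin(yaw),0]);ey=np.array([-ex[1],ex[0],0]);return np.stack([ey,ex,[0,0,-1]],1)
def arc(p,R0,pt,Rt,n):
    w=Ro.from_matrix(R0.T@Rt).as_rotvec();st=Ro.from_rotvec(w/n).as_matrix();A=np.zeros((3,3));R=R0
    for i in range(n):A=A+R;R=R@st
    return np.linalg.solve(A,pt-p)/.2, w/n/.1
def plan(pt,n,yaw=YAW):
    s=readout.get_state();d,w=arc(np.array(s["position"]),quat(s["ee_rot"]).as_matrix(),np.array(pt),tgt_R(yaw),n);print("rows",n,"dp",d.round(3),"rot",w.round(3))
E
python3 - <<'E'
from h import *
a,b=ray("top",(301.4,235.2),.047),ray("top",(345.9,241.7),.047);print(a,b,(a+b)/2,np.rad2deg(np.arctan2((a-b)[0],(a-b)[1])),np.linalg.norm(a-b))
plan([.590,.015,.30],20)
E
```

```text
[0.61304247 0.07351257 0.047     ] [ 0.59296466 -0.04898699  0.047     ] [0.60300357 0.01226279 0.047     ] 9.308082806682616 0.12413404275499965
rows 20 dp [-0.169  0.014  0.001] rot [-0.001  0.     0.666]
```

>>> servo_tool([
  {"dp": [-0.169,0.014,0],"delta_rot": [0,0,0.666],"fingers": 0.3},
  {"dp": [-0.169,0.014,0],"delta_rot": [0,0,0.666],"fingers": 0.3},
  {"dp": [-0.169,0.014,0],"delta_rot": [0,0,0.666],"fingers": 0.3},
  {"dp": [-0.169,0.014,0],"delta_rot": [0,0,0.666],"fingers": 0.3},
  {"dp": [-0.169,0.014,0],"delta_rot": [0,0,0.666],"fingers": 0.3},
], force=20)

```text
clock: 0.6
position: [0.3791, 0.4536, 0.3033]
ee_rot: [-0.0, 0.362, 0.932, -0.0]
contact_force: [-0.5, 0.9, 1.0]
width: 0.0257
gripper_force: 0.0
```

>>> servo_tool([
  {"dp": [-0.169,0.014,0],"delta_rot": [0,0,0.666],"fingers": 0.3},
  {"dp": [-0.169,0.014,0],"delta_rot": [0,0,0.666],"fingers": 0.3},
  {"dp": [-0.169,0.014,0],"delta_rot": [0,0,0.666],"fingers": 0.3},
  {"dp": [-0.169,0.014,0],"delta_rot": [0,0,0.666],"fingers": 0.3},
  {"dp": [-0.169,0.014,0],"delta_rot": [0,0,0.666],"fingers": 0.3},
])

```text
clock: 1.1
position: [0.498, 0.3335, 0.3033]
ee_rot: [-0.0, 0.511, 0.859, -0.0]
contact_force: [-0.4, -0.0, 0.0]
width: 0.0255
gripper_force: 0.0
```

>>> servo_tool([
  {"dp": [-0.169,0.014,0],"delta_rot": [0,0,0.666],"fingers": 0.3},
  {"dp": [-0.169,0.014,0],"delta_rot": [0,0,0.666],"fingers": 0.3},
  {"dp": [-0.169,0.014,0],"delta_rot": [0,0,0.666],"fingers": 0.3},
  {"dp": [-0.169,0.014,0],"delta_rot": [0,0,0.666],"fingers": 0.3},
  {"dp": [-0.169,0.014,0],"delta_rot": [0,0,0.666],"fingers": 0.3},
])

```text
clock: 1.6
position: [0.5709, 0.1812, 0.3033]
ee_rot: [-0.0, 0.647, 0.763, -0.0]
contact_force: [0.1, 0.4, -0.7]
width: 0.0254
gripper_force: 0.0
```

>>> servo_tool([
  {"dp": [-0.169,0.014,0],"delta_rot": [0,0,0.666],"fingers": 0.3},
  {"dp": [-0.169,0.014,0],"delta_rot": [0,0,0.666],"fingers": 0.3},
  {"dp": [-0.169,0.014,0],"delta_rot": [0,0,0.666],"fingers": 0.3},
  {"dp": [-0.169,0.014,0],"delta_rot": [0,0,0.666],"fingers": 0.3},
  {"dp": [-0.169,0.014,0],"delta_rot": [0,0,0.666],"fingers": 0.3},
])

```text
clock: 2.1
position: [0.5901, 0.0134, 0.3033]
ee_rot: [-0.0, 0.764, 0.645, -0.0]
contact_force: [-0.4, 0.4, 0.1]
width: 0.0259
gripper_force: 0.0
```

```bash
python3 - <<'E'
from h import *
s=readout.get_state();im,d=imaging.get_image("wrist");print(s["position"],s["ee_rot"],s["clock"],s["width"],s["contact_force"])
cv2.imwrite("pics/w0.png",im[:,:,::-1]);np.save("w0.npy",d);np.savez("w0s.npz",p=s["position"],q=s["ee_rot"])
E
```

```text
[0.59008147 0.01343988 0.30327911] [-3.21594976e-04  7.64180676e-01  6.45002115e-01 -2.51770523e-04] 2.1 0.0258919211470932 [-0.39312683  0.37193422  0.12404719]
```

View pics/w0.png

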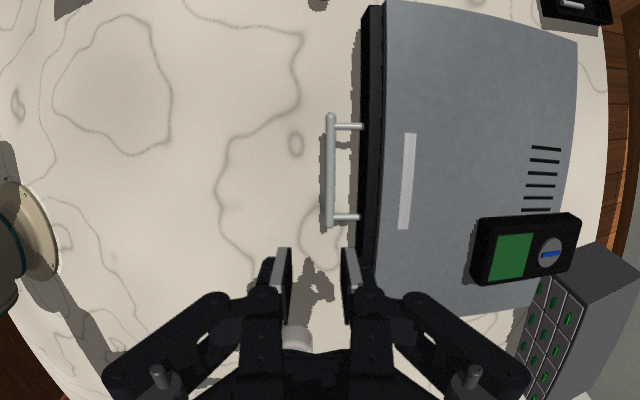

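The wrist view shows the handle bar running from about (330,115) to (330,226), with its middle near (330.5,170). The fingers' linkages spread wide at the bottom of the picture, so I'll check their clearance from depth.

```bash
cat >> h.py <<'E'
def wpts(d,p,q):
    c=imaging.calibration("wrist");K=c["intrinsics"];H=np.asarray(c["hand_eye"]);v,u=np.mgrid[:400,:640]
    x=(u-K[0,2])/K[0,0];y=(v-K[1,2])/K[1,1];r=np.hypot(x,y)+1e-9;k=np.tan(np.minimum(r,1.5))/r
    T=np.stack([x*k*d,y*k*d,d],-1)@H[:3,:3].T+H[:3,3]
    return T,T@quat(q).as_matrix().T+p
def wray(uv,z,p,q):
    c=imaging.calibration("wrist");K=c["intrinsics"];H=np.asarray(c["hand_eye"])
    x=np.array([(uv[0]-K[0,2])/K[0,0],(uv[1]-K[1,2])/K[1,1]]);r=np.linalg.norm(x)
    d=np.r_[np.sin(r)*x/r,np.cos(r)];R=quat(q).as_matrix();o=R@H[:3,3]+p;d=R@H[:3,:3]@d
    return o+d*(z-o[2])/d[2]
E
python3 - <<'E'
from h import *
f=np.load("w0s.npz");p,q=f["p"],f["q"];d=np.load("w0.npy");T,W=wpts(d,p,q)
m=(d>0)&(d<.25)&(np.arange(400)[:,None]>240)
for a,b in((-.02,0),(0,.01),(.01,.02),(.02,.03),(.03,.05),(.05,.08)):
    s=m&(T[...,2]>a)&(T[...,2]<b);print(a,b,s.sum(),T[s].min(0).round(3) if s.any() else'',T[s].max(0).round(3) if s.any() else'')
a,b=wray((330.5,115),.047,p,q),wray((330.5,226),.047,p,q);print(a,b,(a+b)/2,np.linalg.norm(a-b),np.rad2deg(np.arctan2((a-b)[0],(a-b)[1])))
s=(W[...,2]>.035)&(W[...,2]<.065);s[:,:322]=0;s[:,338:]=0;s[:110]=0;s[230:]=0
print("bar depth",s.sum(),np.median(W[s],0),W[s].max(0),W[s].min(0))
# tester edges from wrist
s=(W[...,2]>.08)&(W[...,2]<.09)&~m;print(s.sum(),cv2.minAreaRect((W[s][:,:2]*1000).astype(np.float32)))
E
```

```text
-0.02 0 15499 [-0.013 -0.066 -0.02 ] [ 0.021  0.066 -0.   ]
0 0.01 4027 [-0.013 -0.057  0.   ] [0.019 0.056 0.01 ]
0.01 0.02 5041 [-0.013 -0.05   0.01 ] [0.015 0.051 0.02 ]
0.02 0.03 2275 [-0.013 -0.046  0.02 ] [0.015 0.046 0.03 ]
0.03 0.05 1867 [-0.011 -0.032  0.03 ] [0.014 0.034 0.05 ]
0.05 0.08 1233 [-0.011 -0.026  0.05 ] [0.012 0.027 0.072]
[0.61655952 0.0760318  0.047     ] [ 0.59731417 -0.04763611  0.047     ] [0.60693684 0.01419785 0.047     ] 0.125156435267047 8.845487946934924
bar depth 1206 [0.60661367 0.0187873  0.05118745] [0.62207601 0.07938468 0.05469387] [ 0.59135929 -0.04891365  0.04533252]
48632 ((602.6492919921875, -25.816162109375), (575.2337646484375, 1044.4405517578125), 65.3766860961914)
```

>>> servo_tool([
  {"dp": [0.015,0.079,0.1],"delta_rot": [0,0,-0.07],"fingers": 0.27},
  {"dp": [0,0,0.2],"delta_rot": [0,0,0],"fingers": 0.27},
  {"dp": [0,0,0.2],"delta_rot": [0,0,0],"fingers": 0.27},
  {"dp": [0,0,0.2],"delta_rot": [0,0,0],"fingers": 0.27},
  {"dp": [0,0,0],"delta_rot": [0,0,0],"fingers": 0.27},
])

```text
clock: 2.65
position: [0.6021, 0.0156, 0.1581]
ee_rot: [-0.005, 0.761, 0.649, -0.005]
contact_force: [-1.6, 0.6, -0.2]
width: 0.0231
gripper_force: 0.0
```

```bash
python3 - <<'E'
from h import *
s=readout.get_state();im,d=imaging.get_image("wrist");print(s["position"],s["width"],s["contact_force"])
p,q=s["position"],s["ee_rot"]
cv2.imwrite("pics/w1.png",im[:,:,::-1]);T,W=wpts(d,p,q)
s=(W[...,2]>.042)&(W[...,2]<.06)&(abs(T[...,1])<.03)&(T[...,0]>-.08)&(T[...,0]<.08);print(s.sum(),np.percentile(T[s],[2,50,98],axis=0).round(4),np.percentile(W[s],[2,50,98],axis=0).round(4))
E
```

```text
[0.60212209 0.01563347 0.15808444] 0.023108569885954586 [-1.63797217  0.62392112 -0.20310992]
3616 [[-5.680e-02 -1.000e-04  1.050e-01]
 [ 1.910e-02  6.100e-03  1.069e-01]
 [ 6.210e-02  2.690e-02  1.109e-01]] [[ 0.5943 -0.0412  0.047 ]
 [ 0.6089  0.0338  0.0511]
 [ 0.6353  0.0762  0.053 ]]
```

View pics/w1.png

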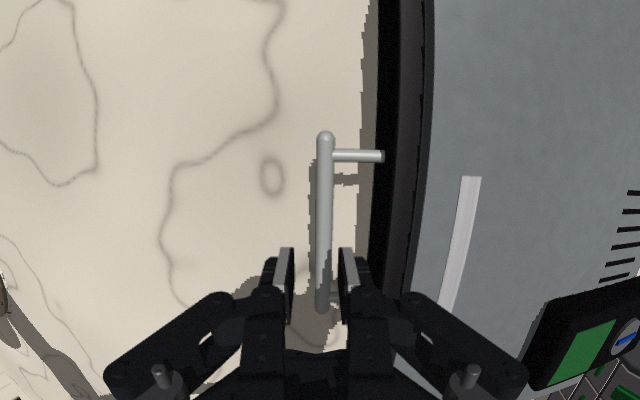

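The bar, from (325,135) to (322,305), runs between the two fingertips at columns 290 and 342, a few mm beyond the centre line. I'll check that the arm has settled, then correct.

>>> servo_tool([
  {"dp": [0,0,0],"delta_rot": [0,0,0],"fingers": 0.27},
  {"dp": [0,0,0],"delta_rot": [0,0,0],"fingers": 0.27},
])

```text
clock: 2.9
position: [0.6078, 0.0152, 0.1665]
ee_rot: [0.002, 0.761, 0.649, 0.002]
contact_force: [0.4, -0.2, -0.2]
width: 0.0228
gripper_force: 0.0
```

```bash
python3 - <<'E'
from h import *
s=readout.get_state();im,d=imaging.get_image("wrist");print(s["position"],s["ee_rot"],s["contact_force"])
p,q=s["position"],s["ee_rot"];T,W=wpts(d,p,q)
s=(W[...,2]>.044)&(W[...,2]<.058)&(abs(T[...,1])<.02)&(T[...,0]>.01)&(T[...,0]<.045);print(s.sum(),np.percentile(T[s],[2,50,98],axis=0).round(4),np.percentile(W[s],[2,50,98],axis=0).round(4))
plan([.606,.014,.107],4,np.deg2rad(-9.2))
E
```

```text
[0.60777709 0.01516339 0.16645352] [0.00170911 0.76096195 0.64879189 0.00175039] [ 0.42668489 -0.19584985 -0.2039079 ]
902 [[ 0.0107 -0.0071  0.1133]
 [ 0.0279 -0.002   0.1151]
 [ 0.0443  0.0031  0.1185]] [[0.6041 0.026  0.048 ]
 [0.6108 0.043  0.0513]
 [0.6171 0.0592 0.0532]]
rows 4 dp [-0.002 -0.002  0.074] rot [ 0.012 -0.001  0.004]
```

>>> servo_tool([
  {"dp": [0,0,0.06],"delta_rot": [0,0,0],"fingers": 0.27},
  {"dp": [0,0,0.08],"delta_rot": [0,0,0],"fingers": 0.27},
  {"dp": [0,0,0.08],"delta_rot": [0,0,0],"fingers": 0.27},
  {"dp": [0,0,0.06],"delta_rot": [0,0,0],"fingers": 0.27},
  {"dp": [0,0,0],"delta_rot": [0,0,0],"fingers": 0.27},
])

```text
clock: 3.45
position: [0.605, 0.0153, 0.1062]
ee_rot: [-0.001, 0.761, 0.649, -0.001]
contact_force: [-0.4, 0.2, -0.8]
width: 0.0229
gripper_force: 0.0
```

>>> servo_tool([
  {"dp": [0,-0.03,0],"delta_rot": [0,0,0],"fingers": 0.27},
  {"dp": [0,-0.05,0],"delta_rot": [0,0,0],"fingers": 0.27},
  {"dp": [0,-0.06,0],"delta_rot": [0,0,0],"fingers": 0.27},
  {"dp": [0,-0.06,0],"delta_rot": [0,0,0],"fingers": 0.27},
  {"dp": [0,-0.06,0],"delta_rot": [0,0,0],"fingers": 0.27},
])

```text
clock: 3.95
position: [0.5536, 0.0237, 0.1085]
ee_rot: [0.0, 0.761, 0.649, 0.0]
contact_force: [1.5, 0.2, 0.9]
width: 0.0231
gripper_force: 0.7
```

>>> servo_tool([
  {"dp": [0,-0.06,0],"delta_rot": [0,0,0],"fingers": 0.27},
  {"dp": [0,-0.06,0],"delta_rot": [0,0,0],"fingers": 0.27},
  {"dp": [0,-0.06,0],"delta_rot": [0,0,0],"fingers": 0.27},
  {"dp": [0,-0.06,0],"delta_rot": [0,0,0],"fingers": 0.27},
  {"dp": [0,-0.06,0],"delta_rot": [0,0,0],"fingers": 0.27},
])

```text
clock: 4.45
position: [0.4946, 0.0331, 0.1079]
ee_rot: [-0.0, 0.761, 0.649, 0.0]
contact_force: [1.7, 0.5, 0.7]
width: 0.0236
gripper_force: 0.7
```

>>> servo_tool([
  {"dp": [0,-0.06,0],"delta_rot": [0,0,0],"fingers": 0.27},
  {"dp": [0,-0.06,0],"delta_rot": [0,0,0],"fingers": 0.27},
  {"dp": [0,-0.05,0],"delta_rot": [0,0,0],"fingers": 0.27},
  {"dp": [0,-0.03,0],"delta_rot": [0,0,0],"fingers": 0.27},
  {"dp": [0,0,0],"delta_rot": [0,0,0],"fingers": 0.27},
])

```text
clock: 4.95
position: [0.4544, 0.0394, 0.1076]
ee_rot: [-0.001, 0.761, 0.649, -0.001]
contact_force: [-0.3, -0.5, -0.1]
width: 0.0233
gripper_force: 0.0
```

>>> servo_tool([
  {"dp": [0,0,-0.1],"delta_rot": [0,0,0],"fingers": 0.27},
  {"dp": [0,0,-0.2],"delta_rot": [0,0,0],"fingers": 0.27},
  {"dp": [0,0,-0.2],"delta_rot": [0,0,0],"fingers": 0},
  {"dp": [0.0,0.1,-0.2],"delta_rot": [0,0,0],"fingers": 0},
  {"dp": [0.0,0.1,-0.1],"delta_rot": [0,0,0],"fingers": 0},
])

```text
clock: 5.45
position: [0.497, 0.0327, 0.2717]
ee_rot: [0.002, 0.761, 0.649, 0.002]
contact_force: [0.9, 0.8, -0.0]
width: -0.0003
gripper_force: 0.0
```

>>> servo_tool([
  {"dp": [0,0.1,0],"delta_rot": [0,0,0],"fingers": 0},
  {"dp": [0,0.05,0],"delta_rot": [0,0,0],"fingers": 0},
  {"dp": [0,0,0],"delta_rot": [0,0,0],"fingers": 0},
  {"dp": [0,0,0],"delta_rot": [0,0,0],"fingers": 0},
  {"dp": [0,0,0],"delta_rot": [0,0,0],"fingers": 0},
])

```text
clock: 5.95
position: [0.5239, 0.0283, 0.267]
ee_rot: [-0.001, 0.761, 0.649, -0.001]
contact_force: [0.2, 0.4, -0.6]
width: 0.0004
gripper_force: 0.0
```

```bash
python3 - <<'E'
from h import *
s=readout.get_state();im,d=imaging.get_image("wrist");print(s["position"],s["ee_rot"],s["contact_force"],s["clock"])
cv2.imwrite("pics/w2.png",im[:,:,::-1]);np.save("w2.npy",d);np.savez("w2s.npz",p=s["position"],q=s["ee_rot"])
im,d=imaging.get_image("top");cv2.imwrite("pics/top2.png",im[:,:,::-1]);np.save("top2.npy",d)
E
```

```text
[0.52390982 0.02833805 0.26698994] [-0.00105625  0.76099917  0.64875125 -0.00098296] [ 0.20805899  0.43139    -0.57619777] 5.95
```

View pics/w2.png

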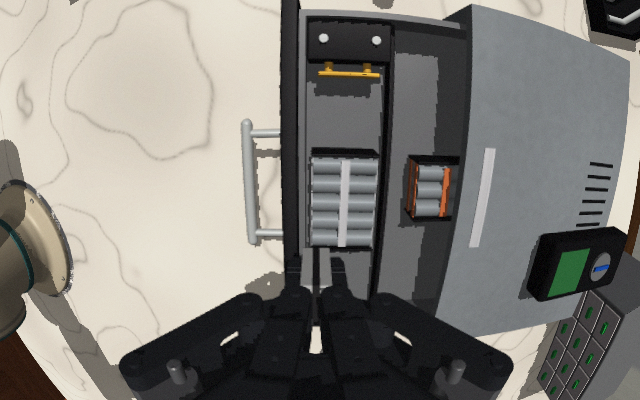

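The drawer is open. The wrist view shows the pack at columns 311-377, rows 150-248, the brass plate at row 74, columns 318-380, and an empty channel to the pack's right, under the fingers.

```bash
python3 - <<'E'
from h import *
f=np.load("w2s.npz");p,q=f["p"],f["q"];d=np.load("w2.npy");T,W=wpts(d,p,q)
R=tgt_R(np.deg2rad(-9.2));L=W@R  # cols: tester y, tester x, -z
def st(n,m): print(n,m.sum(),"y",np.percentile(L[m][:,0],[1,50,99]).round(4),"x",np.percentile(L[m][:,1],[1,50,99]).round(4),"z",np.percentile(W[m][:,2],[1,50,99]).round(4)) 
B=lambda u0,u1,v0,v1:(lambda m:(m.__setitem__((slice(v0,v1),slice(u0,u1)),True),m)[1])(np.zeros((400,640),bool))
z=W[...,2]
st("pack top",B(303,385,140,256)&(z>.045)&(z<.065))
st("cells v-mid",B(340,348,165,240)&(z>.05))
im=cv2.imread("pics/w2.png");hsv=cv2.cvtColor(im,cv2.COLOR_BGR2HSV)
st("plate",B(305,390,60,85)&(hsv[...,0]>15)&(hsv[...,0]<35)&(hsv[...,1]>130))
st("floor",B(315,370,95,135)&(z<.04))
st("rib",B(372,394,90,240)&(z>.035)&(z<.05))
st("front top",B(278,302,60,240)&(z>.062)&(z<.08))
for nm,uv,zz in(("pack R end",(344,247),.059),("pack L end",(344,152),.059),("plate",(350,77),.05)): print(nm,wray(uv,zz,p,q)@R)
P=cloud("top",np.load("top2.npy"));print("tcp in tester axes",p@R)
g=cv2.imread("pics/top2.png");cv2.imwrite("pics/c2.png",cv2.resize(g[180:290,220:430],None,fx=3.5,fy=3.5,interpolation=cv2.INTER_CUBIC))
E
```

```text
pack top 6539 y [0.0471 0.1011 0.1456] x [0.5008 0.5374 0.5697] z [0.0475 0.0574 0.0629]
cells v-mid 600 y [0.0599 0.0994 0.1956] x [0.5127 0.539  0.5441] z [0.0532 0.0591 0.3368]
plate 535 y [0.2161 0.2192 0.2307] x [0.5143 0.5411 0.5714] z [0.0216 0.0519 0.0554]
floor 2195 y [0.1591 0.1793 0.1992] x [0.5115 0.5387 0.5662] z [0.02   0.0217 0.0235]
rib 1012 y [0.0528 0.135  0.2044] x [0.569  0.5817 0.5856] z [0.0351 0.0434 0.0471]
front top 3641 y [0.0667 0.1541 0.2276] x [0.4816 0.4906 0.4994] z [0.0621 0.0719 0.0737]
pack R end [ 0.05065241  0.54129199 -0.059     ]
pack L end [ 0.14694383  0.53810183 -0.059     ]
plate [ 0.21568112  0.54323651 -0.05      ]
tcp in tester axes [ 0.11173684  0.51263966 -0.26698994]
```

View pics/c2.png

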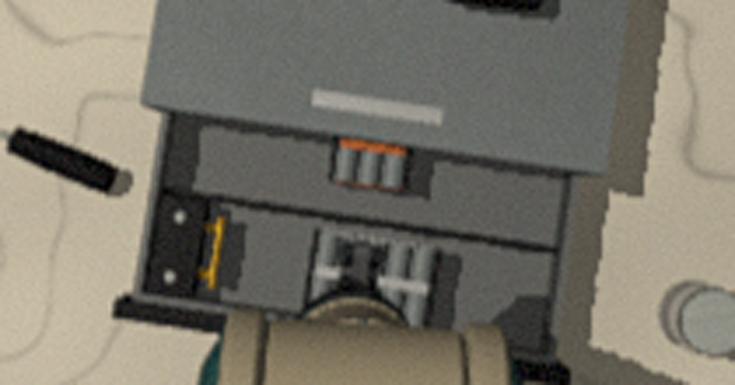

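The crop shows the plate face near (222,250) and the pack at columns 315-435, with clear channel to its right as far as about column 550.

>>> servo_tool([
  {"dp": [-0.1,0.03,0],"delta_rot": [0,0,0],"fingers": 0},
  {"dp": [-0.17,0.04,0],"delta_rot": [0,0,0],"fingers": 0},
  {"dp": [-0.15,0.04,0.05],"delta_rot": [0,0,0],"fingers": 0},
  {"dp": [-0.09,0.022,0.1],"delta_rot": [0,0,0],"fingers": 0},
  {"dp": [0,0,0.1],"delta_rot": [0,0,0],"fingers": 0},
])

```text
clock: 6.55
position: [0.5353, -0.0791, 0.2177]
ee_rot: [0.001, 0.762, 0.648, 0.0]
contact_force: [1.3, 0.5, -0.2]
width: 0.0002
gripper_force: 0.0
```

>>> servo_tool([
  {"dp": [0,0,0.1],"delta_rot": [0,0,0],"fingers": 0},
  {"dp": [0,0,0.05],"delta_rot": [0,0,0],"fingers": 0},
  {"dp": [0,0,0],"delta_rot": [0,0,0],"fingers": 0},
  {"dp": [0,0,0],"delta_rot": [0,0,0],"fingers": 0},
  {"dp": [0,0,0],"delta_rot": [0,0,0],"fingers": 0},
])

```text
clock: 7.05
position: [0.5358, -0.0767, 0.189]
ee_rot: [0.001, 0.761, 0.649, 0.001]
contact_force: [-0.4, 0.1, -0.5]
width: 0.0003
gripper_force: 0.0
```

```bash
python3 - <<'E'
from h import *
s=readout.get_state();p,q=s["position"],s["ee_rot"];R=tgt_R(np.deg2rad(-9.2));print(p,q,p@R,s["contact_force"])
im,d=imaging.get_image("wrist");cv2.imwrite("pics/w3.png",im[:,:,::-1]);T,W=wpts(d,p,q);L=W@R
print("top-view plate",ray("top",(283.4,251.4),.05)@R,"packR",ray("top",(344.3,262.9),.059)@R)
m=(d>0)&(d<.25)&(abs(T[...,1])<.03)&(abs(T[...,0])<.03)
for a,b in((.02,.03),(.03,.04),(.04,.05),(.05,.06),(.06,.075)):
    k=m&(T[...,2]>a)&(T[...,2]<b);print(a,k.sum(),np.percentile(T[k],[1,99],axis=0).round(4).tolist() if k.any() else '')
z=W[...,2];k=(z>.045)&(z<.066)&(L[...,1]>.505)&(L[...,1]<.57)&(L[...,0]>.03)&(L[...,0]<.17);print("pack",np.percentile(L[k],[1,99],axis=0).round(4))
hsv=cv2.cvtColor(im,cv2.COLOR_RGB2HSV);k=(hsv[...,0]>15)&(hsv[...,0]<35)&(hsv[...,1]>130)&(z>.03)&(z<.07)&(L[...,0]>.15)&(L[...,0]<.26)&(abs(L[...,1]-.54)<.05)
print("plate",k.sum(),np.percentile(L[k],[1,10,50,90],axis=0).round(4).tolist())
E
```

```text
[ 0.53575815 -0.07665983  0.18902368] [9.07859926e-04 7.60891284e-01 6.48878412e-01 6.60179938e-04] [ 0.00998395  0.54112277 -0.18902368] [-0.37290465  0.06939303 -0.5392659 ]
top-view plate [ 0.21298449  0.54256906 -0.05      ] packR [ 0.04399008  0.53590608 -0.059     ]
0.02 2463 [[-0.0094, -0.0291, 0.0201], [0.0144, 0.0289, 0.0298]]
0.03 766 [[-0.0099, -0.0171, 0.0301], [0.0133, 0.0173, 0.0398]]
0.04 735 [[0.0066, -0.0129, 0.0401], [0.0121, 0.0134, 0.0499]]
0.05 582 [[0.0066, -0.013, 0.0501], [0.012, 0.0135, 0.0599]]
0.06 434 [[0.0067, -0.0128, 0.0601], [0.012, 0.013, 0.0703]]
pack [[ 0.0467  0.5082 -0.0603]
 [ 0.144   0.569  -0.0501]]
plate 1 [[0.1626, 0.5799, -0.0316], [0.1626, 0.5799, -0.0316], [0.1626, 0.5799, -0.0316], [0.1626, 0.5799, -0.0316]]
```

>>> servo_tool([
  {"dp": [0,0,0.08],"delta_rot": [0,0,0],"fingers": 0},
  {"dp": [0,0,0.13],"delta_rot": [0,0,0],"fingers": 0},
  {"dp": [0,0,0.12],"delta_rot": [0,0,0],"fingers": 0},
  {"dp": [0,0,0.07],"delta_rot": [0,0,0],"fingers": 0},
  {"dp": [0,0,0.01],"delta_rot": [0,0,0],"fingers": 0},
])

```text
clock: 7.6
position: [0.5344, -0.0764, 0.1049]
ee_rot: [-0.001, 0.761, 0.649, -0.001]
contact_force: [-0.6, 0.6, -0.4]
width: -0.0002
gripper_force: 0.0
```

>>> servo_tool([
  {"dp": [0.03,0,0],"delta_rot": [0,0,0],"fingers": 0},
  {"dp": [0.03,0,0],"delta_rot": [0,0,0],"fingers": 0},
  {"dp": [0.02,0,0],"delta_rot": [0,0,0],"fingers": 0},
  {"dp": [0.01,0,0],"delta_rot": [0,0,0],"fingers": 0},
  {"dp": [0,0,0],"delta_rot": [0,0,0],"fingers": 0},
])

```text
clock: 8.1
position: [0.5383, -0.0585, 0.1064]
ee_rot: [0.0, 0.761, 0.649, 0.0]
contact_force: [0.0, -0.1, 0.3]
width: -0.0001
gripper_force: 0.0
```

>>> servo_tool([
  {"dp": [0.008,0,0],"delta_rot": [0,0,0],"fingers": 0},
  {"dp": [0.008,0,0],"delta_rot": [0,0,0],"fingers": 0},
  {"dp": [0.008,0,0],"delta_rot": [0,0,0],"fingers": 0},
  {"dp": [0.008,0,0],"delta_rot": [0,0,0],"fingers": 0},
  {"dp": [0.008,0,0],"delta_rot": [0,0,0],"fingers": 0},
])

```text
clock: 8.6
position: [0.5393, -0.0516, 0.1059]
ee_rot: [0.001, 0.761, 0.649, -0.0]
contact_force: [-0.5, -3.5, -1.0]
width: 0.0004
gripper_force: 1.5
```

>>> servo_tool([
  {"dp": [0.008,0,0],"delta_rot": [0,0,0],"fingers": 0},
  {"dp": [0.008,0,0],"delta_rot": [0,0,0],"fingers": 0},
  {"dp": [0.008,0,0],"delta_rot": [0,0,0],"fingers": 0},
  {"dp": [0.008,0,0],"delta_rot": [0,0,0],"fingers": 0},
  {"dp": [0.008,0,0],"delta_rot": [0,0,0],"fingers": 0},
])

```text
clock: 9.1
position: [0.5405, -0.043, 0.1059]
ee_rot: [-0.0, 0.761, 0.649, -0.0]
contact_force: [-0.2, -2.8, 0.3]
width: -0.0001
gripper_force: 1.5
```

>>> servo_tool([
  {"dp": [0.012,0,0],"delta_rot": [0,0,0],"fingers": 0},
  {"dp": [0.012,0,0],"delta_rot": [0,0,0],"fingers": 0},
  {"dp": [0.012,0,0],"delta_rot": [0,0,0],"fingers": 0},
  {"dp": [0.012,0,0],"delta_rot": [0,0,0],"fingers": 0},
  {"dp": [0.012,0,0],"delta_rot": [0,0,0],"fingers": 0},
])

```text
clock: 9.6
position: [0.5424, -0.031, 0.1059]
ee_rot: [-0.0, 0.761, 0.649, -0.0]
contact_force: [-0.9, -3.2, -0.4]
width: 0.0001
gripper_force: 1.5
```

>>> servo_tool([
  {"dp": [0.012,0,0],"delta_rot": [0,0,0],"fingers": 0},
  {"dp": [0.012,0,0],"delta_rot": [0,0,0],"fingers": 0},
  {"dp": [0.012,0,0],"delta_rot": [0,0,0],"fingers": 0},
  {"dp": [0.012,0,0],"delta_rot": [0,0,0],"fingers": 0},
  {"dp": [0.012,0,0],"delta_rot": [0,0,0],"fingers": 0},
])

```text
clock: 10.1
position: [0.5443, -0.0192, 0.1059]
ee_rot: [-0.0, 0.761, 0.649, -0.0]
contact_force: [-0.6, -2.2, -0.5]
width: 0.0003
gripper_force: 1.5
```

>>> servo_tool([
  {"dp": [0.012,0,0],"delta_rot": [0,0,0],"fingers": 0},
  {"dp": [0.012,0,0],"delta_rot": [0,0,0],"fingers": 0},
  {"dp": [0.012,0,0],"delta_rot": [0,0,0],"fingers": 0},
  {"dp": [0.012,0,0],"delta_rot": [0,0,0],"fingers": 0},
  {"dp": [0.012,0,0],"delta_rot": [0,0,0],"fingers": 0},
])

```text
clock: 10.6
position: [0.5462, -0.0074, 0.1059]
ee_rot: [-0.0, 0.761, 0.649, 0.0]
contact_force: [-1.2, -2.6, -1.4]
width: 0.0002
gripper_force: 1.4
```

>>> servo_tool([
  {"dp": [0.012,0,0],"delta_rot": [0,0,0],"fingers": 0},
  {"dp": [0.012,0,0],"delta_rot": [0,0,0],"fingers": 0},
  {"dp": [0.012,0,0],"delta_rot": [0,0,0],"fingers": 0},
  {"dp": [0.012,0,0],"delta_rot": [0,0,0],"fingers": 0},
  {"dp": [0,0,0],"delta_rot": [0,0,0],"fingers": 0},
])

```text
clock: 11.1
position: [0.5478, 0.0024, 0.1059]
ee_rot: [-0.0, 0.761, 0.649, 0.0]
contact_force: [-0.2, -0.6, -0.5]
width: 0.0
gripper_force: 0.5
```

```bash
python3 - <<'E'
from h import *
s=readout.get_state();p,q=s["position"],s["ee_rot"];R=tgt_R(np.deg2rad(-9.2));print(p@R,s["contact_force"]@R,s["clock"])
im,d=imaging.get_image("wrist");cv2.imwrite("pics/w4.png",im[:,:,::-1])
E
```

```text
[ 0.08996971  0.54036085 -0.10589911] [-0.61546498 -0.05745829  0.46791026] 11.1
```

View pics/w4.png

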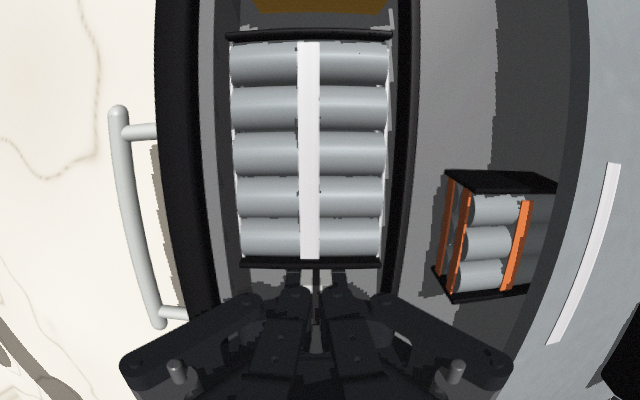

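The pack sits straight in the channel with the plate still ahead of it at the top (row 5, columns 255-385). Friction is about 3 N. I'll go on slowly, watching the force.

>>> servo_tool([
  {"dp": [0.01,0,0],"delta_rot": [0,0,0],"fingers": 0},
  {"dp": [0.01,0,0],"delta_rot": [0,0,0],"fingers": 0},
  {"dp": [0.01,0,0],"delta_rot": [0,0,0],"fingers": 0},
  {"dp": [0.01,0,0],"delta_rot": [0,0,0],"fingers": 0},
  {"dp": [0.01,0,0],"delta_rot": [0,0,0],"fingers": 0},
])

```text
clock: 11.65
position: [0.5494, 0.0118, 0.1059]
ee_rot: [0.0, 0.761, 0.649, -0.0]
contact_force: [-0.1, -2.5, -1.7]
width: -0.0001
gripper_force: 1.5
```

>>> servo_tool([
  {"dp": [0.006,0,0],"delta_rot": [0,0,0],"fingers": 0},
  {"dp": [0.006,0,0],"delta_rot": [0,0,0],"fingers": 0},
  {"dp": [0.006,0,0],"delta_rot": [0,0,0],"fingers": 0},
])

```text
clock: 11.95
position: [0.5499, 0.0154, 0.1059]
ee_rot: [0.0, 0.761, 0.649, 0.0]
contact_force: [-0.1, -1.6, -0.4]
width: -0.0001
gripper_force: 1.6
```

>>> servo_tool([
  {"dp": [0.005,0,0],"delta_rot": [0,0,0],"fingers": 0},
  {"dp": [0.005,0,0],"delta_rot": [0,0,0],"fingers": 0},
])

```text
clock: 12.15
position: [0.5502, 0.0173, 0.1059]
ee_rot: [0.0, 0.761, 0.649, 0.0]
contact_force: [-1.3, -3.2, -0.6]
width: 0.0003
gripper_force: 1.7
```

>>> servo_tool([
  {"dp": [0.005,0,0],"delta_rot": [0,0,0],"fingers": 0},
  {"dp": [0.005,0,0],"delta_rot": [0,0,0],"fingers": 0},
])

```text
clock: 12.35
position: [0.5504, 0.0191, 0.1059]
ee_rot: [0.0, 0.761, 0.649, -0.0]
contact_force: [-1.1, -3.9, 0.5]
width: 0.0
gripper_force: 2.2
```

>>> servo_tool([
  {"dp": [0.005,0,0],"delta_rot": [0,0,0],"fingers": 0},
  {"dp": [0.005,0,0],"delta_rot": [0,0,0],"fingers": 0},
])

```text
clock: 12.55
position: [0.5508, 0.021, 0.1059]
ee_rot: [0.0, 0.761, 0.649, -0.0]
contact_force: [-2.1, -3.9, 0.1]
width: 0.0003
gripper_force: 2.6
```

```bash
python3 - <<'E'
from h import *
s=readout.get_state();p,q=s["position"],s["ee_rot"];R=tgt_R(np.deg2rad(-9.2));print(p@R,s["contact_force"]@R,s["clock"])
g,dt=imaging.get_image("top");cv2.imwrite("pics/top5.png",g[:,:,::-1]);P=cloud("top",dt)@R
for n,(h,zz) in dict(top=(g,P)).items():
    hsv=cv2.cvtColor(h,cv2.COLOR_RGB2HSV);k=(hsv[...,0]>12)&(hsv[...,0]<38)&(hsv[...,1]>120);k[:235]=0;k[275:]=0;k[:,:265]=0;k[:,310:]=0
    v,u=np.nonzero(k);print(n,len(u),u.min() if len(u) else'',u.max() if len(u) else'',np.median(u),np.median(v))
    g0=cv2.imread("pics/top2.png");hsv=cv2.cvtColor(g0,cv2.COLOR_BGR2HSV);k=(hsv[...,0]>12)&(hsv[...,0]<38)&(hsv[...,1]>120);k[:235]=0;k[275:]=0;k[:,:265]=0;k[:,310:]=0
    v,u=np.nonzero(k);print("before",len(u),u.min(),u.max(),np.median(u),np.median(v))
E
```

```text
[ 0.10880027  0.54031124 -0.10594975] [-4.22889563 -1.47650143 -0.08179233] 12.55
top 65 276 282 280.0 252.0
before 79 276 284 281.0 252.0
```

>>> servo_tool([
  {"dp": [0.005,0,0],"delta_rot": [0,0,0],"fingers": 0},
  {"dp": [0.005,0,0],"delta_rot": [0,0,0],"fingers": 0},
])

```text
clock: 12.8
position: [0.5509, 0.0228, 0.1059]
ee_rot: [0.0, 0.761, 0.649, -0.0]
contact_force: [-2.2, -6.1, 2.0]
width: -0.0002
gripper_force: 3.1
```

>>> servo_tool([
  {"dp": [0.005,0,0],"delta_rot": [0,0,0],"fingers": 0},
  {"dp": [0.005,0,0],"delta_rot": [0,0,0],"fingers": 0},
  {"dp": [0,0,0],"delta_rot": [0,0,0],"fingers": 0},
])

```text
clock: 13.1
position: [0.5512, 0.0247, 0.1059]
ee_rot: [0.0, 0.761, 0.649, -0.001]
contact_force: [-1.2, -6.1, 0.9]
width: 0.0001
gripper_force: 3.1
```

>>> servo_tool([
  {"dp": [0.005,0,0],"delta_rot": [0,0,0],"fingers": 0},
  {"dp": [0.002,0,0],"delta_rot": [0,0,0],"fingers": 0},
  {"dp": [0,0,0],"delta_rot": [0,0,0],"fingers": 0},
])

```text
clock: 13.4
position: [0.5513, 0.0259, 0.1059]
ee_rot: [0.0, 0.761, 0.649, -0.001]
contact_force: [-2.1, -7.2, 1.7]
width: 0.0001
gripper_force: 3.5
```

>>> servo_tool([
  {"dp": [-0.005,0,0],"delta_rot": [0,0,0],"fingers": 0},
  {"dp": [-0.01,0,0],"delta_rot": [0,0,0],"fingers": 0},
  {"dp": [-0.02,0,0],"delta_rot": [0,0,0],"fingers": 0},
  {"dp": [-0.05,0,0],"delta_rot": [0,0,0],"fingers": 0},
  {"dp": [-0.06,0,0],"delta_rot": [0,0,0],"fingers": 0},
])

```text
clock: 13.9
position: [0.5471, -0.0024, 0.1059]
ee_rot: [-0.0, 0.761, 0.649, 0.0]
contact_force: [-0.4, -0.3, 0.4]
width: 0.0002
gripper_force: 0.0
```

>>> servo_tool([
  {"dp": [0,0,-0.05],"delta_rot": [0,0,0],"fingers": 0},
  {"dp": [0,0,-0.15],"delta_rot": [0,0,0],"fingers": 0},
  {"dp": [0,0,-0.2],"delta_rot": [0,0,0],"fingers": 0},
  {"dp": [0.1,0,-0.2],"delta_rot": [0,0,0],"fingers": 0},
  {"dp": [0.1,0,-0.15],"delta_rot": [0,0,0],"fingers": 0},
])

```text
clock: 14.4
position: [0.554, 0.0373, 0.2595]
ee_rot: [0.001, 0.762, 0.648, 0.002]
contact_force: [2.1, -0.6, 0.7]
width: -0.0
gripper_force: 0.0
```

>>> servo_tool([
  {"dp": [0.15,-0.05,0],"delta_rot": [0,0,0],"fingers": 0},
  {"dp": [0.08,-0.05,0],"delta_rot": [0,0,0],"fingers": 0},
  {"dp": [0,0,0],"delta_rot": [0,0,0],"fingers": 0},
  {"dp": [0,0,0],"delta_rot": [0,0,0],"fingers": 0},
  {"dp": [0,0,0],"delta_rot": [0,0,0],"fingers": 0},
])

```text
clock: 14.9
position: [0.5413, 0.0852, 0.2561]
ee_rot: [0.0, 0.761, 0.648, 0.0]
contact_force: [0.1, 0.2, -0.3]
width: -0.0002
gripper_force: 0.0
```

```bash
python3 - <<'E'
from h import *
s=readout.get_state();p,q=s["position"],s["ee_rot"];R=tgt_R(np.deg2rad(-9.2));print(p,p@R,s["contact_force"]@R,s["clock"])
im,d=imaging.get_image("wrist");cv2.imwrite("pics/w6.png",im[:,:,::-1]);T,W=wpts(d,p,q);L=W@R;np.save("w6.npy",d);np.savez("w6s.npz",p=p,q=q)
z=W[...,2];k=(z>.053)&(z<.064)&(L[...,1]>.505)&(L[...,1]<.57)&(L[...,0]>.08)&(L[...,0]<.225);print("pack",np.percentile(L[k],[1,99],axis=0).round(4))
hsv=cv2.cvtColor(im,cv2.COLOR_RGB2HSV);k=(hsv[...,0]>15)&(hsv[...,0]<35)&(hsv[...,1]>130)&(z>.03)&(z<.07)&(L[...,0]>.15)&(L[...,0]<.26)&(abs(L[...,1]-.54)<.05)
print("plate",k.sum(),np.percentile(L[k],[1,10,50,90],axis=0).round(4).tolist())
E
```

```text
[0.54126092 0.08516524 0.2560574 ] [ 0.17060713  0.52068196 -0.2560574 ] [0.25370543 0.04060522 0.27035282] 14.9
pack [[ 0.1256  0.5072 -0.0601]
 [ 0.2242  0.5673 -0.0532]]
plate 473 [[0.2239, 0.5143, -0.0562], [0.2245, 0.5196, -0.0547], [0.2272, 0.5415, -0.0534], [0.2284, 0.5634, -0.0416]]
```

View pics/w6.png

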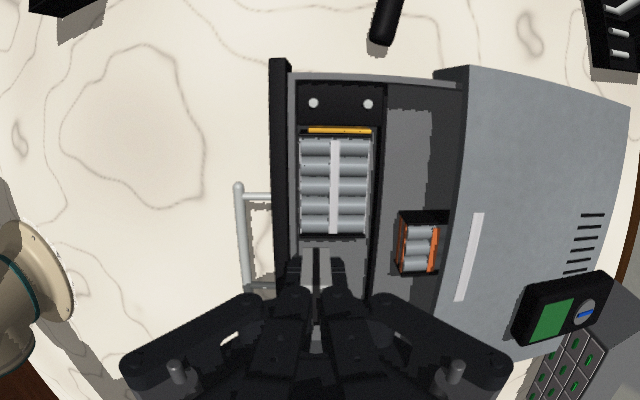

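The pack holds the plate pressed in by about 8 mm (plate at row 130, columns 308-371, touching the pack's end). Next I'll find the handle and shut the drawer.

```bash
python3 - <<'E'
from h import *
R=tgt_R(np.deg2rad(-9.2))
for n in(0,6):
    f=np.load(f"w{n}s.npz");p,q=f["p"],f["q"];d=np.load(f"w{n}.npy");T,W=wpts(d,p,q);L=W@R;z=W[...,2]
    c=.596 if n==0 else .45
    k=(z>.043)&(z<.058)&(abs(L[...,1]-c)<.02)&(abs(L[...,0]-.11)<.045)&(L[...,0]>.075);print(n,k.sum(),np.percentile(L[k],[3,50,97],axis=0).round(4).tolist())
    k=(z>.066)&(z<.078)&(L[...,1]>c+.02)&(L[...,1]<c+.065)&(L[...,0]>.13)&(L[...,0]<.25);print("panel",k.sum(),np.percentile(L[k],[2,50,98],axis=0).round(4).tolist())
p=readout.get_state()["position"];print(p@R)
E
```

```text
0 746 [[0.0778, 0.5907, -0.0532], [0.1166, 0.5958, -0.0513], [0.1525, 0.6013, -0.0479]]
panel 2014 [[0.1326, 0.6312, -0.0763], [0.1912, 0.6385, -0.0722], [0.2477, 0.6466, -0.068]]
6 747 [[0.078, 0.4418, -0.0529], [0.1173, 0.4477, -0.0511], [0.153, 0.4519, -0.0472]]
panel 2390 [[0.1328, 0.4822, -0.0735], [0.1952, 0.4896, -0.0721], [0.2482, 0.4967, -0.0695]]
[ 0.17055066  0.52069433 -0.25590876]
```

>>> servo_tool([
  {"dp": [-0.06,-0.1,0],"delta_rot": [0,0,0],"fingers": 0},
  {"dp": [-0.08,-0.16,0],"delta_rot": [0,0,0],"fingers": 0},
  {"dp": [-0.08,-0.16,0],"delta_rot": [0,0,0],"fingers": 0},
  {"dp": [-0.068,-0.11,0],"delta_rot": [0,0,0],"fingers": 0},
  {"dp": [0,-0.048,0.05],"delta_rot": [0,0,0],"fingers": 0},
])

```text
clock: 15.45
position: [0.4161, 0.0459, 0.2466]
ee_rot: [0.001, 0.762, 0.648, 0.0]
contact_force: [0.3, 0.1, 0.1]
width: -0.0002
gripper_force: 0.0
```

>>> servo_tool([
  {"dp": [0,0,0.15],"delta_rot": [0,0,0],"fingers": 0},
  {"dp": [0,0,0.2],"delta_rot": [0,0,0],"fingers": 0},
  {"dp": [0,0,0.2],"delta_rot": [0,0,0],"fingers": 0},
  {"dp": [0,0,0.14],"delta_rot": [0,0,0],"fingers": 0},
  {"dp": [0,0,0],"delta_rot": [0,0,0],"fingers": 0},
])

```text
clock: 15.95
position: [0.4153, 0.0468, 0.105]
ee_rot: [-0.003, 0.761, 0.648, -0.003]
contact_force: [-0.8, -0.1, -0.4]
width: 0.0
gripper_force: 0.0
```

>>> servo_tool([
  {"dp": [0,0.02,0],"delta_rot": [0,0,0],"fingers": 0},
  {"dp": [0,0.03,0],"delta_rot": [0,0,0],"fingers": 0},
  {"dp": [0,0.03,0],"delta_rot": [0,0,0],"fingers": 0},
  {"dp": [0,0.02,0],"delta_rot": [0,0,0],"fingers": 0},
  {"dp": [0,0.015,0],"delta_rot": [0,0,0],"fingers": 0},
])

```text
clock: 16.45
position: [0.441, 0.0438, 0.1086]
ee_rot: [0.0, 0.761, 0.649, 0.0]
contact_force: [-2.1, 0.0, 1.4]
width: 0.0
gripper_force: 0.6
```

>>> servo_tool([
  {"dp": [0,0.02,0],"delta_rot": [0,0,0],"fingers": 0},
  {"dp": [0,0.025,0],"delta_rot": [0,0,0],"fingers": 0},
  {"dp": [0,0.025,0],"delta_rot": [0,0,0],"fingers": 0},
  {"dp": [0,0.025,0],"delta_rot": [0,0,0],"fingers": 0},
  {"dp": [0,0.025,0],"delta_rot": [0,0,0],"fingers": 0},
])

```text
clock: 16.95
position: [0.4645, 0.0399, 0.1078]
ee_rot: [-0.0, 0.761, 0.649, -0.0]
contact_force: [-1.3, -0.3, 0.0]
width: 0.0003
gripper_force: 0.6
```

>>> servo_tool([
  {"dp": [0,0.025,0],"delta_rot": [0,0,0],"fingers": 0},
  {"dp": [0,0.025,0],"delta_rot": [0,0,0],"fingers": 0},
  {"dp": [0,0.025,0],"delta_rot": [0,0,0],"fingers": 0},
  {"dp": [0,0.025,0],"delta_rot": [0,0,0],"fingers": 0},
  {"dp": [0,0.025,0],"delta_rot": [0,0,0],"fingers": 0},
])

```text
clock: 17.45
position: [0.4891, 0.0359, 0.1078]
ee_rot: [-0.0, 0.761, 0.649, -0.0]
contact_force: [-2.0, -0.2, 0.2]
width: 0.0001
gripper_force: 0.6
```

>>> servo_tool([
  {"dp": [0,0.025,0],"delta_rot": [0,0,0],"fingers": 0},
  {"dp": [0,0.025,0],"delta_rot": [0,0,0],"fingers": 0},
  {"dp": [0,0.025,0],"delta_rot": [0,0,0],"fingers": 0},
  {"dp": [0,0.025,0],"delta_rot": [0,0,0],"fingers": 0},
  {"dp": [0,0.025,0],"delta_rot": [0,0,0],"fingers": 0},
])

```text
clock: 17.95
position: [0.5138, 0.032, 0.1079]
ee_rot: [-0.0, 0.761, 0.649, -0.0]
contact_force: [-0.9, -0.4, 0.1]
width: -0.0002
gripper_force: 0.6
```

>>> servo_tool([
  {"dp": [0,0.025,0],"delta_rot": [0,0,0],"fingers": 0},
  {"dp": [0,0.025,0],"delta_rot": [0,0,0],"fingers": 0},
  {"dp": [0,0.025,0],"delta_rot": [0,0,0],"fingers": 0},
  {"dp": [0,0.025,0],"delta_rot": [0,0,0],"fingers": 0},
  {"dp": [0,0.025,0],"delta_rot": [0,0,0],"fingers": 0},
])

```text
clock: 18.45
position: [0.5386, 0.0281, 0.1079]
ee_rot: [-0.0, 0.761, 0.649, 0.0]
contact_force: [-2.1, -1.6, 0.1]
width: -0.0004
gripper_force: 0.6
```

>>> servo_tool([
  {"dp": [0,0.025,0],"delta_rot": [0,0,0],"fingers": 0},
  {"dp": [0,0.025,0],"delta_rot": [0,0,0],"fingers": 0},
  {"dp": [0,0.025,0],"delta_rot": [0,0,0],"fingers": 0},
  {"dp": [0,0.02,0],"delta_rot": [0,0,0],"fingers": 0},
  {"dp": [0,0.02,0],"delta_rot": [0,0,0],"fingers": 0},
])

```text
clock: 18.95
position: [0.5612, 0.0244, 0.1079]
ee_rot: [-0.0, 0.761, 0.649, 0.0]
contact_force: [-0.9, 0.3, 1.1]
width: -0.0
gripper_force: 0.6
```

>>> servo_tool([
  {"dp": [0,0.02,0],"delta_rot": [0,0,0],"fingers": 0},
  {"dp": [0,0.02,0],"delta_rot": [0,0,0],"fingers": 0},
  {"dp": [0,0.02,0],"delta_rot": [0,0,0],"fingers": 0},
  {"dp": [0,0.02,0],"delta_rot": [0,0,0],"fingers": 0},
  {"dp": [0,0.015,0],"delta_rot": [0,0,0],"fingers": 0},
])

```text
clock: 19.45
position: [0.5802, 0.0214, 0.1079]
ee_rot: [0.0, 0.761, 0.649, 0.0]
contact_force: [-1.3, -0.2, -0.2]
width: -0.0001
gripper_force: 0.5
```

>>> servo_tool([
  {"dp": [0,0.01,0],"delta_rot": [0,0,0],"fingers": 0},
  {"dp": [0,0.01,0],"delta_rot": [0,0,0],"fingers": 0},
])

```text
clock: 19.65
position: [0.5837, 0.0208, 0.1079]
ee_rot: [-0.0, 0.761, 0.649, -0.0]
contact_force: [-1.4, -1.6, 1.3]
width: -0.0003
gripper_force: 0.6
```

>>> servo_tool([
  {"dp": [0,0.006,0],"delta_rot": [0,0,0],"fingers": 0},
  {"dp": [0,0.006,0],"delta_rot": [0,0,0],"fingers": 0},
])

```text
clock: 19.85
position: [0.5859, 0.0205, 0.1079]
ee_rot: [-0.0, 0.761, 0.649, 0.0]
contact_force: [-1.5, -0.5, -0.3]
width: -0.0001
gripper_force: 0.5
```

Tester-frame x is now 0.575. About 2.5 mm is left.

>>> servo_tool([
  {"dp": [0,0.005,0],"delta_rot": [0,0,0],"fingers": 0},
  {"dp": [0,0.005,0],"delta_rot": [0,0,0],"fingers": 0},
])

```text
clock: 20.05
position: [0.5874, 0.0202, 0.1078]
ee_rot: [-0.001, 0.761, 0.649, -0.0]
contact_force: [-3.4, 0.5, 2.2]
width: -0.0
gripper_force: 1.7
```

>>> servo_tool([
  {"dp": [0,0.004,0],"delta_rot": [0,0,0],"fingers": 0},
])

```text
clock: 20.15
position: [0.5876, 0.0202, 0.1078]
ee_rot: [-0.001, 0.761, 0.649, -0.001]
contact_force: [-4.9, 0.7, 3.2]
width: -0.0002
gripper_force: 2.6
```

>>> servo_tool([
  {"dp": [0,0.004,0],"delta_rot": [0,0,0],"fingers": 0},
])

```text
clock: 20.25
position: [0.5877, 0.0202, 0.1078]
ee_rot: [-0.002, 0.761, 0.649, -0.001]
contact_force: [-6.6, -0.7, 5.7]
width: 0.0001
gripper_force: 3.4
```

The drawer is against its stop: the force rises while the position stands still. I'll back off and check.

>>> servo_tool([
  {"dp": [0,0.005,0],"delta_rot": [0,0,0],"fingers": 0},
  {"dp": [0,0,0],"delta_rot": [0,0,0],"fingers": 0},
  {"dp": [0,-0.02,0],"delta_rot": [0,0,0],"fingers": 0},
  {"dp": [0,-0.05,0],"delta_rot": [0,0,0],"fingers": 0},
  {"dp": [0,-0.1,0],"delta_rot": [0,0,0],"fingers": 0},
])

```text
clock: 20.75
position: [0.5586, 0.025, 0.1082]
ee_rot: [0.002, 0.761, 0.649, 0.002]
contact_force: [0.8, 0.4, -0.5]
width: -0.0
gripper_force: 0.0
```

>>> servo_tool([
  {"dp": [0,-0.1,-0.1],"delta_rot": [0,0,0],"fingers": 0},
  {"dp": [0,-0.1,-0.2],"delta_rot": [0,0,0],"fingers": 0},
  {"dp": [0,-0.1,-0.2],"delta_rot": [0,0,0],"fingers": 0},
  {"dp": [0,0,-0.2],"delta_rot": [0,0,0],"fingers": 0},
  {"dp": [0,0,-0.1],"delta_rot": [0,0,0],"fingers": 0},
])

```text
clock: 21.25
position: [0.4985, 0.0348, 0.2718]
ee_rot: [0.003, 0.761, 0.649, 0.003]
contact_force: [0.5, 0.0, -0.2]
width: 0.0002
gripper_force: 0.0
```

>>> servo_tool([
  {"dp": [0,0,0],"delta_rot": [0,0,0],"fingers": 0},
  {"dp": [0,0,0],"delta_rot": [0,0,0],"fingers": 0},
  {"dp": [0,0,0],"delta_rot": [0,0,0],"fingers": 0},
  {"dp": [0,0,0],"delta_rot": [0,0,0],"fingers": 0},
  {"dp": [0,0,0],"delta_rot": [0,0,0],"fingers": 0},
])

```text
clock: 21.75
position: [0.4973, 0.0346, 0.2666]
ee_rot: [-0.001, 0.761, 0.649, -0.001]
contact_force: [0.6, 0.0, -0.1]
width: -0.0001
gripper_force: 0.0
```

```bash
python3 - <<'E'
from h import *
R=tgt_R(np.deg2rad(-9.2))
s=readout.get_state();p,q=s["position"],s["ee_rot"];im,d=imaging.get_image("wrist");cv2.imwrite("pics/w9.png",im[:,:,::-1]);T,W=wpts(d,p,q);L=W@R;z=W[...,2]
print(p,s["clock"],s["contact_force"])
k=(z>.043)&(z<.058)&(abs(L[...,1]-.596)<.02)&(L[...,0]>.075)&(L[...,0]<.155);print(k.sum(),np.percentile(L[k],[3,50,97],axis=0).round(4).tolist())
g,_=imaging.get_image("top");g0=cv2.imread("pics/top0.png")[:,:,::-1]
for n,b in dict(jar=np.s_[255:290,400:445],sd=np.s_[200:240,188:262]).items(): print(n,np.abs(g[b].astype(int)-g0[b]).mean(),cv2.phaseCorrelate(cv2.cvtColor(g0[b],7).astype(float),cv2.cvtColor(g[b],7).astype(float)))
E
```

```text
[0.49733319 0.03460382 0.2666202 ] 21.75 [ 0.64981994  0.01014884 -0.07131738]
825 [[0.0777, 0.5901, -0.0532], [0.1169, 0.5939, -0.0514], [0.1522, 0.6001, -0.0466]]
jar 5.242539682539682 ((0.4549847057787737, -0.03159070585202528), 0.9167132797070435)
sd 5.948761261261262 ((0.5204191958385849, -0.02607106096670364), 1.0225745641401407)
```

View pics/w9.png

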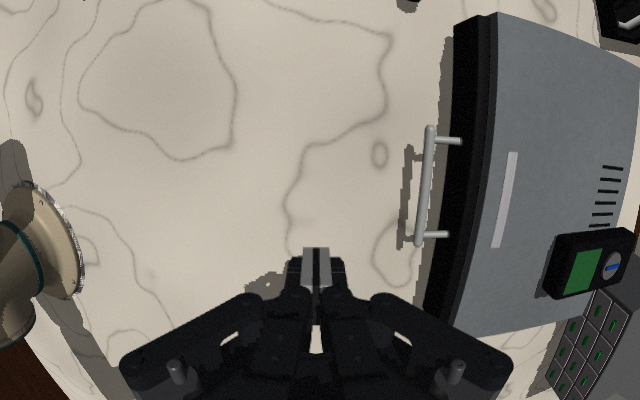

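The handle (bar from (430,130) to (420,242)) and the black front look shut. I'll do a finer comparison with the first top view before handing in.

```bash
python3 - <<'E'
from h import *
g,_=imaging.get_image("top");g0=cv2.imread("pics/top0.png")[:,:,::-1]
cv2.imwrite("pics/top9.png",g[:,:,::-1])
for n,b in dict(tester=np.s_[120:200,260:410],frontL=np.s_[205:240,258:300],frontR=np.s_[215:245,350:400],handle=np.s_[215:250,295:360],desk=np.s_[120:190,410:470]).items():
    a,c=[cv2.cvtColor(np.ascontiguousarray(i[b]),7).astype(float) for i in(g0,g)]
    print(n,np.abs(a-c).mean().round(1),cv2.phaseCorrelate(a,c,cv2.createHanningWindow(a.shape[::-1],cv2.CV_64F)))
E
```

```text
tester 4.5 ((-0.07961390036078342, -0.021527815530760108), 1.0075627444543336)
frontL 5.2 ((0.42770388812027704, 0.06154318805894832), 1.045383173633475)
frontR 4.7 ((0.2693800678679281, 0.061763050969757316), 1.1212403798366184)
handle 4.9 ((0.017084177546834667, -0.0723828337295771), 1.014030027826638)
desk 5.3 ((-0.12211390452006654, -0.07739602746062957), 0.8618262576245799)
```

The handle has moved by less than 0.1 px (about 0.2 mm) from its shut position.

```bash
python3 -c "
from rig import manip;print(manip.sign_off())"
```

```text
the job is handed in; nothing more can be done
None
```

The drawer is shut again to within about 0.2 mm of where it started, and I've handed in the job. The pack held the contact plate pressed in about 8 mm when last seen, just before closing. The push on the pack peaked at about 7.5 N, and the jar and screwdriver are where they were.

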